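# Push the tote of printing shingles up the ramp behind its lip stop

## Robot

A 7-joint arm with a two-finger parallel gripper is mounted at the origin on the work surface. World frame = base frame: x ahead of the robot, y to its left, z up, the work surface at z = 0. Lengths are in m, angles in degrees, forces in N, time in s.
With the tool pointing down it reaches from about 0.425 to 0.875 m from the base axis. Payload 4.7 kg.
Tool frame: the origin (TCP) lies midway between the tips of the shut fingers; the grasp point (between the pads) lies 19 mm behind it; z points along the fingers, y is the direction in which the jaws open and shut (so a half turn about z gives the same grasp; the last joint's range is limited). The gripper opens to 87 mm and grips with 3 to 60 N. Pads are 19 mm wide; open, the fingers measure 117 mm over their backs; the gripper's body (75 mm by 190 mm) begins 51 mm behind the grasp point.
Start: joints at [-70.01, 18.392, -4.016, 83.108, 1.295, 78.541, -3.26], TCP at [0.214, 0.614, 0.223] pointing down, gripper open.
Joint ranges: [-163.93, 163.93], [-17.29, 119.83], [-79.2, 71.16], [3.27, 140.29], [-89.18, 269.18], [5.43, 117.66], [-154.24, 154.24]. Speed limits (degrees/s): [147.25, 147.25, 180, 180, 180, 180, 180].

## Interface

Orientations are given as [roll, pitch, yaw] about the fixed x, y, z axes, in that order (R = Rz(yaw) Ry(pitch) Rx(roll)).
In Python, from cell import env gives the robot as it stands. The module is installed in compiled form; this text tells all that it offers.
- The arm moves only by the tool servo_tool, never from a script. Its argument "plan" is a list of rows, each a list of 3 entries, a list of its own where there are three numbers: the opening, from 0 (shut) to 1 (fully open), then the shift along the tool's x, y, z in cm, then the turn, a rotation vector about the tool's x, y, z in degrees. A call has 1 to 20 rows; each row shifts and turns the pose as measured when the row begins, along the tool's axes as they then stand; what a row does not reach is not made up. A row lasts 1/12 s, in which the tool goes at most 41.7 mm and 7.16 degrees, less where a joint would pass 70% of its speed; a pose out of reach is approached as far as the arm can. A call is refused whole if a number of a shift passes 4.17 or a number of a turn 7.16, either way. A call with a gripper value outside its range is refused whole. The fingers move at their own pace and stop on an object; "force" is the grip in N (left out, the last holds). Time passes only in rows, so rows that do not move let the fingers close. It gives the time, the measured TCP pose, the force and the opening at its end, in the units of the state.
- env.get_obs(): the state, without advancing time (a new reading comes with each control period).
- env.read_camera(name): name is "side" or "top"; returns a dict with "image" (400x640x3 uint8, blue, green, red), "fx", "fy", "cx", "cy" (pixels), "k1" (the pictures are not rectified: a ray, as slopes to the right and down, at radius r is drawn at 1 + k1 r^2 times it, then the intrinsics apply), "rvec" (rotation vector, rad) and "tvec" (3), from world to camera coordinates, as OpenCV has them. Camera axes: x right, y down, z forward; pixel columns grow to the right and rows downward; lengths in m; the calibration is good to about 2 mm. A picture is of the moment at which its call begins. There is no depth.
- env.sign_off(): hands the job in, once; it reports no verdict.
The state is a dict: "time_s": time; "qpos": joint angles; "joint_velocities": joint speeds; "effort": joint torques, N m; "tool_pos": TCP position; "tool_rot": TCP orientation; "force": force on the tool from outside, world axes, zero at the start; "wrist_torque": the same for the moment, N m; "grip_width": finger opening in m.
Only numpy, scipy, OpenCV 4.12 (cv2) and the standard library are available. Lean on these libraries where they do the work, as an engineer would, in place of code of your own. Each camera call takes 0.05 s, during which the arm holds its last target. There are 200 camera calls.

## Task

Push the plywood tote of printing shingles up the ramp, sliding it and never lifting it clear, until its trailing edge drops behind the lip and it sits level in the bed. Then tug it back firmly (about 10 N) against the lip to make sure it has caught, and let go. Be gentle: neither the end buffer nor the lip may ever be loaded with more than 20 N, and leave the other things on the table where they are.

Things in the scene. Friction and masses are not known exactly. Their poses are not given: they have to be found in the camera images.
- tote: Open plywood tote, outside 150 (x) x 100 (y) x 50 (z) mm, walls 8 mm, inner floor 6 mm up, 0.35 to 0.7 kg. Origin: centre of its underside, z up, +x its leading end. Starts loose on the table before the ramp, leading end to the ramp, up to 0.15 rad crooked and 12 mm off the centre line. Four fixed shingles, up to 66 mm high, stand across its leading half. Sliding it takes about 1 to 6 N.
- tote_bay (a point): Point on the tote's inner floor (tote frame x = -30, y = 0, z = 6 mm; same axes), in the middle of the empty trailing half: free from x = -67 to +10 mm and y = -42 to +42 mm in the tote's frame and open above, so closed fingers can reach in and pull on the trailing wall's inner face. Pull low, close to the floor, or the tote may tip.
- stand: Wooden rail frame fixed to the table. Origin on the table on its centre line; x level, in the uphill pushing direction, y left of it, z up. Guide rails 44 mm high, 116 mm apart inside, 10 mm thick, from x = 20 to 364 mm, flaring out at 0.35 rad from x = 20 back to -50 mm. A cross board 44 mm high ends it at x = 364 to 376 mm. The ramp bed lies between. Off-centre, the tote can jam in the flare.
- ramp_toe (a point): Point at the stand's origin (stand axes). The ramp bed is clamped 0 to 40 mm further along +x; this shift D differs each time and is NOT measured: feel for it or look. In the stand's frame the ramp rises evenly from z = 0 at x = D to z = 30.7 mm at x = 133 mm + D (13 degrees); then the lip's level top, z = 30 mm, to x = 142 mm + D, where its stop face drops 10 mm to the level deck.
- deck_nominal (a point): Point on the frame at stand x = 219, y = 0, z = 20 mm (stand axes): the home place of the tote's origin if D were 0; truly it is D further along x. The level deck, z = 20 mm, runs from the lip face (x = 142 mm + D) to the sprung buffer (face at x = 295 mm + D, z = 26 to 50 mm): 153 mm for the 150 mm tote. The tote rocks forward as its middle passes the lip, then its trailing edge drops 10 mm.
- buffer (a joint): How far the sprung rubber buffer at the upper end is pressed in, in m: 0 when free, about 6 N per mm, solid at 5 mm.
- lip (a joint): How far the lip bar, sprung on rubber, is pressed back (along the stand's -x) by a tote pulled against its stop face, in m: 0 when free, about 6 N per mm, solid at 5 mm.
- roller: Bystander: blue paint roller lying on the table, 230 mm long; leave alone.
- shingle_a: Bystander: flat dark wooden shingle 190 x 70 x 8 mm beside the stand; leave alone.
- shingle_b: Bystander: flat wooden shingle 170 x 60 x 8 mm beside the stand; leave alone.
- ink_jar: Bystander: grey jar 56 mm across, 60 mm high, standing beside the stand; leave alone.
Things that resemble listed ones, but are neither listed nor needed, are in the scene too. What is shaped like the tote but green is not meant.

How it is judged (in metres and radians):
On the way, in this order (a step that is already met when the one before it is completed fails the run):
1. the tote rides up the ramp, tilted with it (angle between tote's own z axis and vertical above 0.15 rad and x of tote in the frame of stand above 0.03 m), for 0.1 s.
2. the tote's trailing edge has dropped behind the lip and it sits level on the deck (angle between tote's own z axis and vertical below 0.035 rad and z of tote in the frame of stand between 0.015 and 0.0245 m and x of tote in the frame of stand between 0.2 and 0.28 m), for 0.2 s.
3. the tote, sitting behind the lip, is tugged back so that it presses the sprung lip back by at least 0.6 mm (about 3.6 N) for 0.2 s (all of step 2 and value of joint lip above 0.0006 m), for 0.2 s.
At the end, for the whole second after the job is handed in: The tote rests level (within 0.035 rad) on the deck behind the lip: origin 15 to 24.5 mm above the table and 200 to 280 mm along the stand's x, at rest and released (all of step 2 and linear speed of tote below 0.01 m/s); the robot touches nothing.
It fails at once if the end buffer is loaded with more than 20 N (pressed in 3.3 mm) (value of joint buffer above 0.00333 m).
It fails at once if the lip is loaded with more than 20 N (pressed in 3.3 mm) (value of joint lip above 0.00333 m).
It fails at once if the tote is lifted clear instead of being slid (z of tote in the frame of stand above 0.042 m or (x of tote in the frame of stand below 0 m and z of tote in the frame of stand above 0.025 m)).
It fails at once if another thing on the table is displaced by more than 40 mm (distance of any of roller, shingle_a, shingle_b, ink_jar from where it was at the start of the episode above 0.04 m).
It also fails if it takes over 66 s, if anything falls off the work surface, if the arm or the gripper's body presses on something with over 40 N, if the wrist force passes 120 N, or if a joint passes its speed limit or range.

## Working session

There is one attempt and no reset: what is moved stays moved. The work goes in short steps, Python scripts to look and compute and a tool call to move; the robot and the scene stay as the last step left them, time stands still between calls to the robot, and variables do not carry over. Pictures are saved under pics/ and viewed, about 8 in all and at most 12, crops included, and the job is handed in when it is done.

Besides the shell and the picture viewer there is one more tool, called after "Call:" by a JSON object that holds its "fn" and its "kwargs". servo_tool: Moves the arm, as the interface text tells. Its arguments: {"type":"object","properties":{"plan":{"type":"array"},"force":{"type":"number"}},"required":["plan"]}

```bash
mkdir -p pics
cat > h.py <<'E'
import numpy as np, cv2
from cell import env
def shot(name,fn):
    c=env.read_camera(name); cv2.imwrite(f'pics/{fn}.png',c['image']); np.save(f'pics/{name}.npy',{k:v for k,v in c.items() if k!='image'},allow_pickle=True); return c
def cal(name): return np.load(f'pics/{name}.npy',allow_pickle=True).item()
def ray(c,u,v):
    d=np.array([(u-c['cx'])/c['fx'],(v-c['cy'])/c['fy']]); x=d.copy()
    for _ in range(20): x=d/(1+c['k1']*(x@x))
    R=cv2.Rodrigues(np.array(c['rvec'],float))[0]; t=np.array(c['tvec'],float).ravel()
    return -R.T@t, R.T@np.array([x[0],x[1],1])
def atz(c,u,v,z):
    o,d=ray(c,u,v); return o+d*(z-o[2])/d[2]
def proj(c,p):
    R=cv2.Rodrigues(np.array(c['rvec'],float))[0]; q=R@np.array(p,float)+np.array(c['tvec'],float).ravel()
    x=q[:2]/q[2]; x=x*(1+c['k1']*(x@x)); return np.array([c['cx']+c['fx']*x[0],c['cy']+c['fy']*x[1]])
E
python3 - <<'E'
from h import *
for n in('top','side'):
    c=shot(n,n+'0'); o,_=ray(c,320,200); print(n,o,c['fx'],c['k1'])
print(env.get_obs())
E
```

```text
top [ 0.41743782 -0.07146823  1.36486258] 479.97121862316385 -0.08505888321361105
side [0.05568339 0.60329938 0.55748782] 419.1527845769645 0.021554824332787034
{'time_s': 0.1, 'qpos': array([-70.0117636 ,  18.43454512,  -4.01574801,  83.16620083,
         1.29287674,  78.5417326 ,  -3.26004207]), 'joint_velocities': array([ 0.0654125 ,  0.07489606, -0.06963192, -0.11761939,  0.04414678,
        0.07776743, -0.04979461]), 'effort': array([-2.10900826e-04, -4.92575383e+01, -4.05522035e-01, -3.13397527e+01,
       -6.40920061e-02,  3.96713137e-02,  7.79858942e-05]), 'tool_pos': array([0.21342459, 0.61344614, 0.22158893]), 'tool_rot': array([-1.79902635e+02,  3.28026787e-03,  1.60821063e+02]), 'force': array([-0.31013227,  0.19185493,  0.27145516]), 'wrist_torque': array([-0.03012053,  0.01820417,  0.00394151]), 'grip_width': 0.08743490144194935}
```

View pics/top0.png

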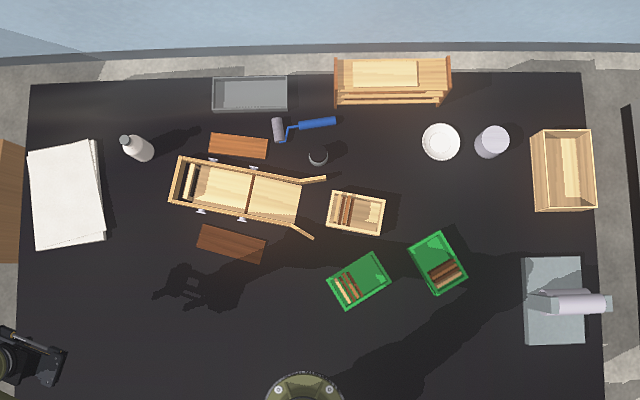

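View pics/side0.png

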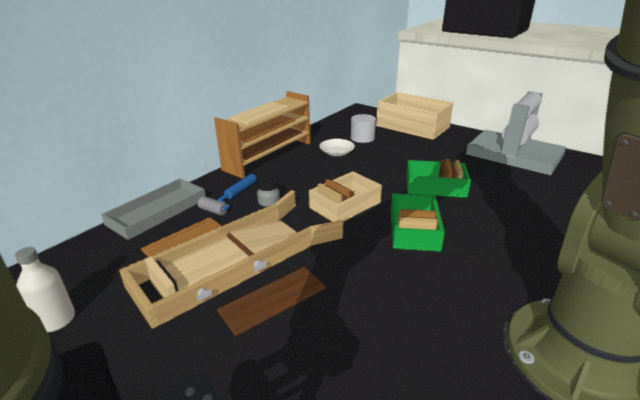

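The tote candidates in the top view are a plywood one at (356,212) and two green ones at (358,281) and (437,262). The plywood one fits: it has shingles and its leading end faces the ramp. The stand runs from about (305,205) to about (180,180). I'll check this in one enlarged crop.

Run:
```python
from h import *
i=cv2.imread('pics/top0.png')[145:245,160:395]
cv2.imwrite('pics/c1.png',cv2.resize(i,None,fx=3.4,fy=3.4,interpolation=cv2.INTER_CUBIC))
```

```text
(no output)
```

View pics/c1.png

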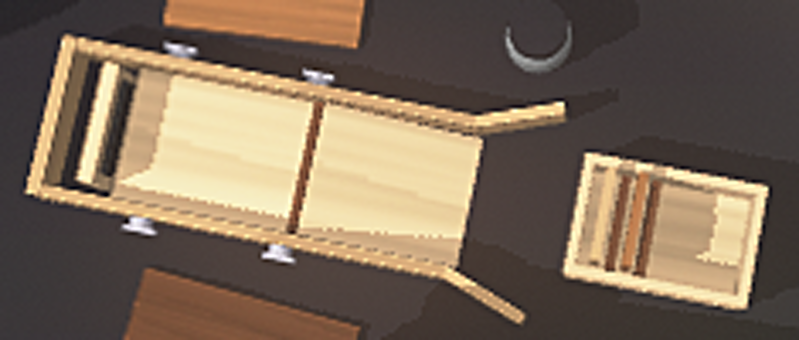

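```bash
cat > fit.py <<'E'
from h import *
from scipy.optimize import least_squares
c=cal('top')
def px(p): return np.array(p)/3.4+[160,145]
def T(q,p): 
    s,k=np.sin(q[2]),np.cos(q[2]); return [q[0]+k*p[0]-s*p[1],q[1]+s*p[0]+k*p[1],p[2]]
def fit(pts,x0):
    f=lambda q:np.concatenate([proj(c,T(q,p))-u for p,u in pts])
    r=least_squares(f,x0,loss='soft_l1'); return r.x,r.fun
E
cat > s.py <<'E'
from fit import *
for u in [(66,36),(27,192)]: print(atz(c,*px(u),.044))
D0=.02
st=lambda D:[((.376,-.068,.044),px((66,36))),((.376,.068,.044),px((27,192))),((.020,-.058,.044),px((472,133))),((.020,.058,.044),px((446,264)))]
q,r=fit(st(0),[.5,.1,1.5]); print('stand',q,np.degrees(q[2]),r.round(1))
def inst(p):
    d=np.array(p[:2])-q[:2]; k,s=np.cos(q[2]),np.sin(q[2]); return np.array([k*d[0]+s*d[1],-s*d[0]+k*d[1]])
for u,z,n in [((482,140),0,'toe D'),((462,265),0,'toe'),((322,100),.0305,'lip 133+D..142+D R'),((296,234),.0305,'lipR'),((314,100),.03,'lipL'),((289,232),.03,'lipL'),((120,65),.05,'buf 295+D'),((103,188),.05,'buf'),((565,108),.044,'flare -50'),((522,320),.044,'flare')]:
    print(n,(inst(atz(c,*px(u),z))*1000).round(1))
t,r=fit([((.075,-.05,.05),px((587,153))),((.075,.05,.05),px((565,275))),((-.075,-.05,.05),px((768,186))),((-.075,.05,.05),px((748,308)))],[.5,0,1.5])
print('tote',t,np.degrees(t[2]),r.round(1),'in stand',inst(t[:2])*1000, np.degrees(t[2]-q[2]))
E
python3 s.py
```

```text
[0.72236533 0.34741514 0.044     ]
[0.59098394 0.37712913 0.044     ]
stand [ 0.57520816 -0.00330243  1.35154627] 77.43789695934812 [-0.5 -0.3 -0.5  0.1  1.2 -0.9  0.1  1.2]
toe D [ 17.3 -57.2]
toe [11.6 50. ]
lip 133+D..142+D R [152.7 -59.1]
lipR [149.   54.8]
lipL [159.3 -57.8]
lipL [155.2  54.4]
buf 295+D [321.2 -51.4]
buf [310.7  51.5]
flare -50 [-47.8 -90.6]
flare [-48.9  86.6]
tote [ 0.55051048 -0.15055933  1.3755752 ] 78.81465315849309 [-0.1  0.2 -0.1 -0.2  0.2  0.1  0.1 -0.1] in stand [-149.10338233   -7.92159328] 1.3767561991449613
```

Run:
```python
from h import *
i=cv2.imread('pics/top0.png')[150:245,165:330]
cv2.imwrite('pics/c2.png',cv2.resize(i,None,fx=4.8,fy=4.8,interpolation=cv2.INTER_LANCZOS4))
```

```text
(no output)
```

View pics/c2.png

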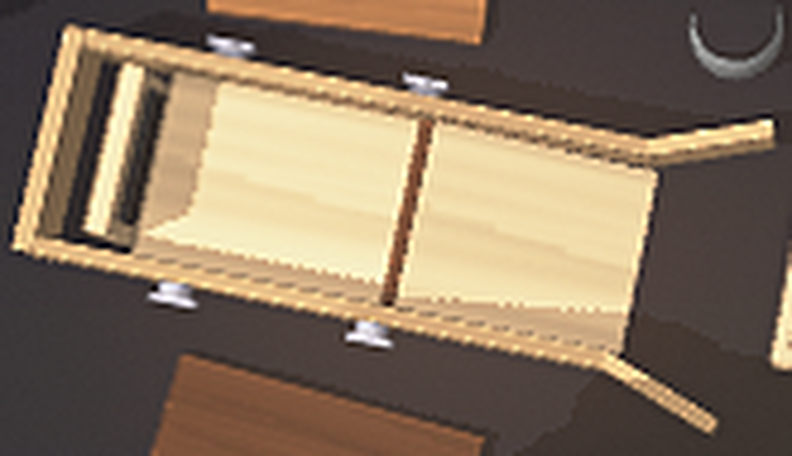

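Call:
{"fn": "servo_tool", "kwargs": {"plan": [[0.55,[0,0,0],[0,0,6.9]],[0.55,[0,0,0],[0,0,6.9]],[0.55,[0,0,0],[0,0,6.9]],[0.55,[0,0,0],[0,0,6.9]],[0.55,[0,0,0],[0,0,6.9]],[0.55,[0,0,0],[0,0,6.9]],[0.55,[0,0,0],[0,0,6.9]],[0.55,[0,0,0],[0,0,6.9]],[0.55,[0,0,0],[0,0,6.9]],[0.55,[0,0,0],[0,0,6.9]],[0.55,[0,0,0],[0,0,6.9]],[0.55,[0,0,0],[0,0,6.9]]], "force": 20}}

```text
time_s: 1.1
tool_pos: [0.2121, 0.6092, 0.2131]
tool_rot: [-179.9, 0.9, 75.0]
force: [0.5, -0.7, -0.4]
grip_width: 0.0479
```

```bash
cat > s2.py <<'E'
from fit import *
P=lambda u,z:atz(c,u[0]/4.8+165,u[1]/4.8+150,z)
L={'rail-y out':((68,27),(645,139),.044),'rail+y out':((13,250),(605,360),.044),'cross':((13,250),(68,27),.044),'toe':((625,350),(657,172),0),'lipL':((384,303),(421,120),.03),'lipR':((396,305),(434,120),.0305),'buf':((111,236),(143,66),.05),'bufL':((85,234),(123,64),.05)}
for n,(a,b,z) in L.items():
    A,B=P(a,z),P(b,z); d=B-A; print(n,A[:2].round(4),B[:2].round(4),np.degrees(np.arctan2(d[1],d[0])).round(1),np.linalg.norm(d).round(4))
E
python3 s2.py
```

```text
rail-y out [0.7223 0.3481] [0.6484 0.0053] -102.2 0.3507
rail+y out [0.5893 0.3778] [0.5198 0.0294] -101.3 0.3552
cross [0.5893 0.3778] [0.7223 0.3481] -12.6 0.1363
toe [0.529  0.0208] [0.6358 0.0008] -10.6 0.1087
lipL [0.5562 0.16  ] [0.6646 0.1386] -11.2 0.1105
lipR [0.5549 0.1528] [0.6644 0.1308] -11.4 0.1117
buf [0.5958 0.3174] [0.6964 0.3005] -9.5 0.102
bufL [0.5972 0.3329] [0.6978 0.3125] -11.5 0.1027
```

Call:
{"fn": "servo_tool", "kwargs": {"plan": [[0.55,[0,0,-0.5],[0,0,-3.3]],[0.55,[-1.5,4,0],[0,0,0]],[0.55,[-1.5,4,0],[0,0,0]],[0.55,[-1.5,4,0],[0,0,0]],[0.55,[-1.5,4,0],[0,0,0]],[0.55,[-1.5,4,0],[0,0,0]],[0.55,[-1.5,4,0],[0,0,0]],[0.55,[-1.5,4,0],[0,0,0]],[0.55,[-1.5,4,0],[0,0,0]],[0.55,[-1.5,4,0],[0,0,0]],[0.55,[-1.5,4,0],[0,0,0]],[0.55,[-1.5,4,0],[0,0,0]],[0.55,[-1.5,4,0],[0,0,0]]]}}

```text
time_s: 2.18
tool_pos: [0.6281, 0.3489, 0.2094]
tool_rot: [-179.1, 1.4, 79.8]
force: [0.1, 1.4, 0.1]
grip_width: 0.0477
```

Call:
{"fn": "servo_tool", "kwargs": {"plan": [[0.55,[-4,0,0],[0,0,0]],[0.55,[-4,0,0],[0,0,0]],[0.55,[-4,0,0],[0,0,0]],[0.55,[-4,0,0],[0,0,0]],[0.55,[-4,0,0],[0,0,0]],[0.55,[-4,0,0],[0,0,0]],[0.55,[-4,0,0],[0,0,0]],[0.55,[-4,0,0],[0,0,0]],[0.55,[-4,0,0],[0,0,0]],[0.55,[-4,0,0],[0,0,0]],[0.55,[-4,0,0],[0,0,0]],[0.55,[-4,0,0],[0,0,0]],[0.55,[-4,0,0],[0,0,0]],[0.55,[-4,0,0],[0,0,0]]]}}

```text
time_s: 3.35
tool_pos: [0.5249, -0.2224, 0.2106]
tool_rot: [-178.3, 2.3, 79.8]
force: [-0.2, 0.0, 0.1]
grip_width: 0.0479
```

```bash
cat > go.py <<'E'
import sys
from h import *
from scipy.spatial.transform import Rotation as Ro
O=np.array([.5796,-.0053,0]); YAW=78.3
A=Ro.from_euler('z',YAW,degrees=True)
o=env.get_obs(); R=Ro.from_euler('xyz',o['tool_rot'],degrees=True)
p=A.inv().apply(o['tool_pos']-O)*1000; f=A.inv().apply(o['force'])
print('stand mm',p.round(1),'force stand',f.round(2),'t',round(o['time_s'],2),'rot',o['tool_rot'].round(2))
if len(sys.argv)>3:
    t=np.array([float(v) for v in sys.argv[1:4]])
    sh=R.inv().apply(A.apply((t-p)/10)); 
    print('shift cm (tool)',sh.round(2),'| turn',(R.inv()*Ro.from_euler('xyz',[180,0,YAW],degrees=True)).as_rotvec(degrees=True).round(2))
E
python3 go.py -265 -1 200
```

```text
stand mm [-223.7    9.5  210.6] force stand [-0.03  0.22  0.1 ] t 3.35 rot [-178.27    2.32   79.83]
shift cm (tool) [-4.11  0.98  1.2 ] | turn [-1.7   2.34  1.5 ]
```

Call:
{"fn": "servo_tool", "kwargs": {"plan": [[0.55,[-2.4,0.5,0.5],[-1.7,2.3,1.5]],[0.55,[-2.4,0.5,0.5],[0,0,0]],[0.55,[0,0,0],[0,0,0]]]}}

```text
time_s: 3.6
tool_pos: [0.5198, -0.2852, 0.2018]
tool_rot: [179.9, 0.3, 77.4]
force: [-0.6, 0.0, -0.6]
grip_width: 0.048
```

```bash
python3 go.py -268 -1 30
```

```text
stand mm [-286.2    1.8  201.8] force stand [-0.1   0.56 -0.58] t 3.6 rot [179.86   0.27  77.42]
shift cm (tool) [ 1.91  0.21 17.17] | turn [ 0.13  0.28 -0.88]
```

Call:
{"fn": "servo_tool", "kwargs": {"plan": [[0.55,[0.3,0.3,2.8],[0,0,-0.9]],[0.55,[0,0,2.8],[0,0,0]],[0.55,[0,0,2.8],[0,0,0]],[0.55,[0,0,2.8],[0,0,0]],[0.55,[0,0,2.8],[0,0,0]],[0.55,[0,0,2.0],[0,0,0]],[0.55,[0,0,0],[0,0,0]]]}}

```text
time_s: 4.18
tool_pos: [0.5235, -0.2845, 0.0356]
tool_rot: [179.8, 0.2, 78.1]
force: [-0.5, 0.8, -0.6]
grip_width: 0.0483
```

```bash
python3 - <<'E'
from h import *
c=shot('top','top1'); i=c['image'][150:260,270:430]
cv2.imwrite('pics/c3.png',cv2.resize(i,None,fx=5,fy=5,interpolation=cv2.INTER_CUBIC))
E
python3 go.py -250 -1 30
```

```text
stand mm [-284.9   -2.6   37.3] force stand [ 0.29  0.3  -0.72] t 4.23 rot [179.7    0.23  78.1 ]
shift cm (tool) [ 3.49 -0.18  0.72] | turn [ 0.3   0.23 -0.2 ]
```

View pics/c3.png

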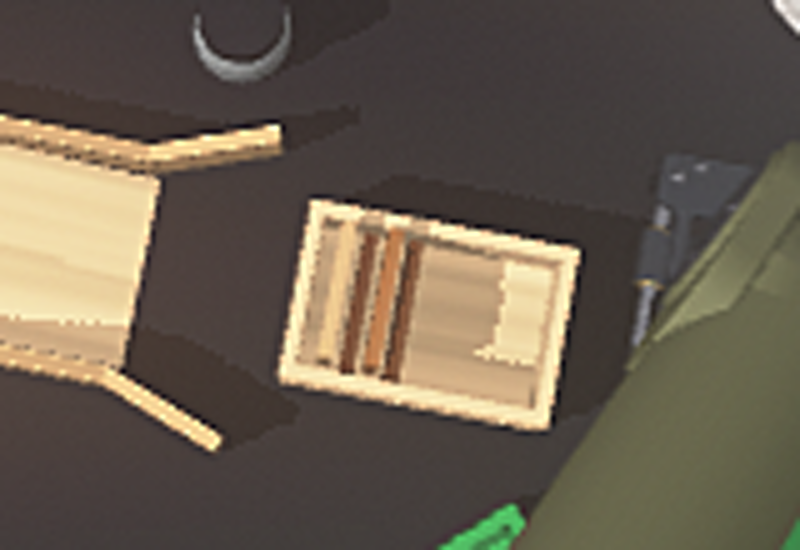

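The tote is at crop (430,315), lined up with the ramp, and the fingers are behind it. I'm pushing now.

Call:
{"fn": "servo_tool", "kwargs": {"plan": [[0.55,[1.2,-0.2,0.6],[0.3,0.2,0]],[0.55,[1.2,0,0.6],[0,0,0]],[0.55,[1,0,0],[0,0,0]],[0.55,[0.7,0,0],[0,0,0]],[0.55,[0.6,0,0],[0,0,0]],[0.55,[0.6,0,0],[0,0,0]],[0.55,[0.6,0,0],[0,0,0]],[0.55,[0.6,0,0],[0,0,0]]]}}

```text
time_s: 4.9
tool_pos: [0.5408, -0.217, 0.0308]
tool_rot: [179.4, 0.2, 78.2]
force: [-0.5, -1.4, -1.7]
grip_width: 0.0479
```

```bash
python3 go.py -180 0 27
```

```text
stand mm [-215.2   -5.    30.8] force stand [-1.49  0.2  -1.68] t 4.9 rot [179.45   0.21  78.17]
shift cm (tool) [ 3.52 -0.51  0.37] | turn [ 0.55  0.21 -0.13]
```

Call:
{"fn": "servo_tool", "kwargs": {"plan": [[0.55,[0.8,-0.05,0.1],[0.3,0,0]],[0.55,[0.8,-0.05,0.1],[0,0,0]],[0.55,[0.8,-0.05,0.1],[0,0,0]],[0.55,[0.8,-0.05,0],[0,0,0]],[0.55,[0.8,-0.05,0],[0,0,0]],[0.55,[0.8,0,0],[0,0,0]],[0.55,[0.8,0,0],[0,0,0]],[0.55,[0.8,0,0],[0,0,0]]]}}

```text
time_s: 5.57
tool_pos: [0.5525, -0.1596, 0.0307]
tool_rot: [179.4, 0.9, 77.7]
force: [-1.1, -4.5, 0.2]
grip_width: 0.0481
```

```bash
python3 - <<'E'
from h import *
c=shot('top','top2'); i=c['image'][130:260,165:365]
cv2.imwrite('pics/c4.png',cv2.resize(i,None,fx=4,fy=4,interpolation=cv2.INTER_CUBIC))
E
python3 go.py -100 -1 27
```

```text
stand mm [-153.8   -4.9   30.6] force stand [-1.64 -0.22  0.68] t 5.62 rot [179.43   0.75  77.8 ]
shift cm (tool) [ 5.38 -0.44  0.28] | turn [ 0.56  0.76 -0.5 ]
```

View pics/c4.png

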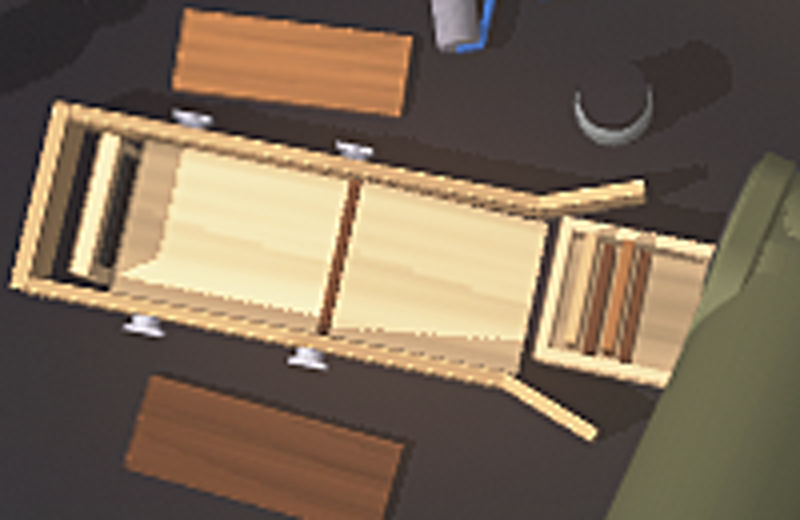

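The tote's leading edge is at crop (547,285), about at the ramp toe. It sits roughly 6 mm towards -y but is parallel. I'll continue with a small +y correction.

Call:
{"fn": "servo_tool", "kwargs": {"plan": [[0.55,[0.8,-0.2,0],[0.3,0.7,-0.4]],[0.55,[0.8,-0.2,0],[0,0,0]],[0.55,[0.8,-0.2,0],[0,0,0]],[0.55,[0.8,-0.2,-0.05],[0,0,0]],[0.55,[0.8,-0.2,-0.1],[0,0,0]],[0.55,[0.8,-0.1,-0.1],[0,0,0]]]}}

```text
time_s: 6.12
tool_pos: [0.5517, -0.1084, 0.0325]
tool_rot: [179.7, 0.3, 78.0]
force: [-0.5, -5.1, -2.5]
grip_width: 0.0481
```

```bash
python3 go.py -60 0 30
```

```text
stand mm [-106.7    6.4   32.5] force stand [-5.09 -0.58 -2.49] t 6.12 rot [179.68   0.34  77.96]
shift cm (tool) [4.67 0.61 0.23] | turn [ 0.31  0.35 -0.34]
```

Call:
{"fn": "servo_tool", "kwargs": {"plan": [[0.55,[0.8,0.05,0],[0.3,0.3,-0.3]],[0.55,[0.8,0.05,0],[0,0,0]],[0.55,[0.8,0.05,0],[0,0,0]],[0.55,[0.8,0.05,0],[0,0,0]],[0.55,[0.8,0,0],[0,0,0]],[0.55,[0.8,0,0],[0,0,0]],[0.55,[0.8,0,0],[0,0,0]],[0.55,[0.8,0,0],[0,0,0]]]}}

```text
time_s: 6.78
tool_pos: [0.5656, -0.0385, 0.0311]
tool_rot: [-179.7, 0.1, 78.4]
force: [0.1, -4.4, -2.6]
grip_width: 0.0479
```

```bash
python3 go.py 0 0 34
```

```text
stand mm [-35.4   7.   31.1] force stand [-4.3  -0.99 -2.63] t 6.78 rot [-1.7969e+02  6.0000e-02  7.8350e+01]
shift cm (tool) [ 3.54  0.7  -0.3 ] | turn [-0.31  0.06  0.05]
```

Call:
{"fn": "servo_tool", "kwargs": {"plan": [[0.55,[0.8,0.15,0],[-0.3,0,0]],[0.55,[0.8,0.15,0],[0,0,0]],[0.55,[0.8,0.1,-0.1],[0,0,0]],[0.55,[0.8,0.1,-0.2],[0,0,0]],[0.55,[0.8,0,-0.2],[0,0,0]],[0.55,[0.8,0,-0.2],[0,0,0]],[0.55,[0.8,0,-0.2],[0,0,0]],[0.55,[0.8,0,-0.2],[0,0,0]]]}}

```text
time_s: 7.45
tool_pos: [0.5841, 0.0286, 0.0428]
tool_rot: [-179.9, 0.2, 78.3]
force: [-1.8, -6.0, 0.9]
grip_width: 0.0479
```

```bash
python3 go.py 60 0 44
python3 - <<'E'
from h import *
a=shot('side','side3')['image'][150:340,100:380]; b=shot('top','top3')['image'][130:250,165:345]
a=cv2.resize(a,(442,300),interpolation=cv2.INTER_CUBIC); b=cv2.resize(b,(450,300),interpolation=cv2.INTER_CUBIC)
cv2.imwrite('pics/c5.png',np.vstack([np.pad(a,((0,0),(0,8),(0,0))),b]))
E
```

```text
stand mm [34.1  2.5 42.8] force stand [-6.21  0.6   0.89] t 7.45 rot [-179.88    0.21   78.35]
shift cm (tool) [ 2.59  0.25 -0.13] | turn [-0.12  0.21  0.05]
```

View pics/c5.png

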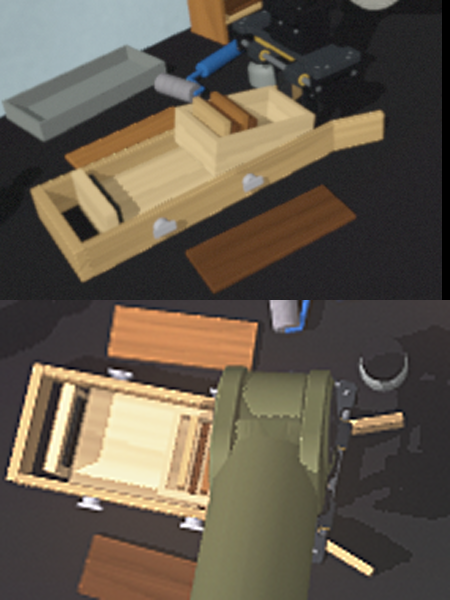

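Both views show the tote tilted on the ramp between the rails, with nothing else disturbed. Next it goes over the lip.

Call:
{"fn": "servo_tool", "kwargs": {"plan": [[0.55,[0.8,0,-0.1],[0,0.2,0]],[0.55,[0.8,0,-0.1],[0,0,0]],[0.55,[0.8,0,-0.1],[0,0,0]],[0.55,[0.7,0,-0.1],[0,0,0]],[0.55,[0.6,0,0],[0,0,0]],[0.55,[0.6,0,0],[0,0,0]],[0.55,[0.6,0,0],[0,0,0]],[0.55,[0.6,0,0],[0,0,0]]]}}

```text
time_s: 8.22
tool_pos: [0.5949, 0.0628, 0.0536]
tool_rot: [-179.9, 1.2, 77.7]
force: [-4.9, -10.5, 7.6]
grip_width: 0.0476
```

```bash
python3 go.py 130 0 47
```

```text
stand mm [69.8 -1.2 53.6] force stand [-11.31   2.65   7.61] t 8.22 rot [-179.92    1.23   77.66]
shift cm (tool) [ 6.03 -0.19  0.53] | turn [-0.09  1.23 -0.64]
```

```bash
python3 - <<'E'
from h import *
a=shot('side','side4')['image'][160:330,100:360]
cv2.imwrite('pics/c6.png',cv2.resize(a,None,fx=3,fy=3,interpolation=cv2.INTER_CUBIC))
E
python3 go.py
```

```text
stand mm [70.7 -1.4 53.8] force stand [-10.59   1.58   7.84] t 8.27 rot [-179.94    1.2    77.69]
```

View pics/c6.png

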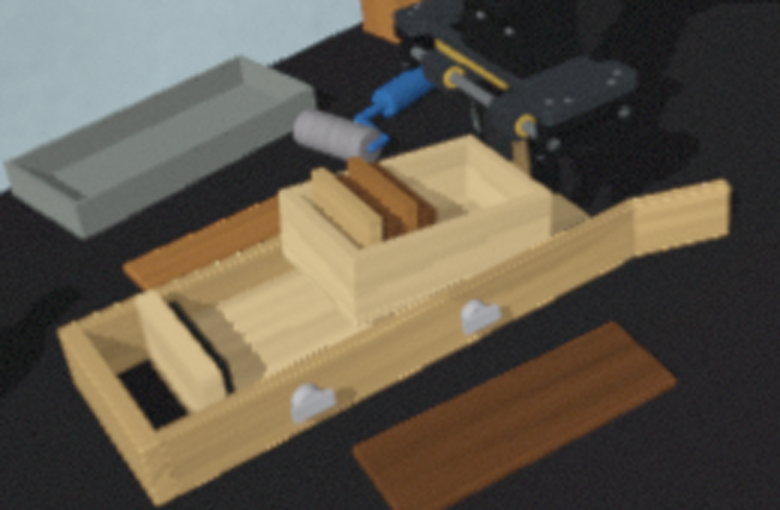

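The tote is at its rocking point over the lip, and the fingers are rubbing against its rising rear wall. I'll back off a little so it can settle.

Call:
{"fn": "servo_tool", "kwargs": {"plan": [[0.55,[-0.8,0,0],[0,1.2,-0.6]],[0.55,[-0.6,0,0],[0,0,0]],[0.55,[0,0,0],[0,0,0]],[0.55,[0,0,0],[0,0,0]]]}}

```text
time_s: 8.6
tool_pos: [0.5945, 0.0543, 0.0564]
tool_rot: [179.9, -0.5, 78.3]
force: [-0.1, 0.8, -0.2]
grip_width: 0.0476
```

```bash
python3 go.py 75 0 52
```

```text
stand mm [61.4 -2.5 56.4] force stand [ 0.8   0.26 -0.23] t 8.6 rot [179.87  -0.48  78.31]
shift cm (tool) [ 1.36 -0.25  0.45] | turn [ 0.12 -0.48  0.01]
```

Call:
{"fn": "servo_tool", "kwargs": {"plan": [[0.55,[0.5,-0.1,0.3],[0,-0.5,0]],[0.55,[0.5,-0.1,0.1],[0,0,0]],[0.55,[0.4,0,0.1],[0,0,0]],[0.55,[0.4,0,0],[0,0,0]],[0.55,[0.4,0,0],[0,0,0]]]}}

```text
time_s: 9.02
tool_pos: [0.597, 0.0808, 0.0504]
tool_rot: [179.9, 0.1, 78.4]
force: [0.1, -3.0, -2.1]
grip_width: 0.048
```

```bash
python3 go.py 100 0 50
```

```text
stand mm [87.9  0.4 50.4] force stand [-2.96 -0.68 -2.14] t 9.02 rot [1.799e+02 9.000e-02 7.843e+01]
shift cm (tool) [1.21 0.04 0.04] | turn [0.1  0.09 0.13]
```

Call:
{"fn": "servo_tool", "kwargs": {"plan": [[0.55,[0.5,0,0],[0,0,0]],[0.55,[0.5,0,0],[0,0,0]],[0.55,[0.5,0,0],[0,0,0]],[0.55,[0.5,0,0],[0,0,0]],[0.55,[0.5,0,0.05],[0,0,0]],[0.55,[0.4,0,0.05],[0,0,0]],[0.55,[0.4,0,0],[0,0,0]],[0.55,[0.4,0,0],[0,0,0]]]}}

```text
time_s: 9.68
tool_pos: [0.603, 0.1185, 0.0468]
tool_rot: [-179.8, 0.4, 78.4]
force: [0.2, -2.6, -1.1]
grip_width: 0.0477
```

```bash
python3 go.py 140 0 48
```

```text
stand mm [126.    2.2  46.8] force stand [-2.51 -0.71 -1.07] t 9.68 rot [-179.84    0.41   78.39]
shift cm (tool) [ 1.4   0.22 -0.13] | turn [-0.16  0.41  0.09]
```

Call:
{"fn": "servo_tool", "kwargs": {"plan": [[0.55,[0.3,0,0],[0,0.4,0]],[0.55,[0.3,0.05,-0.05],[0,0,0]],[0.55,[0.3,0.05,0],[0,0,0]],[0.55,[0.25,0,0],[0,0,0]],[0.55,[0.2,0,0],[0,0,0]]]}}

```text
time_s: 10.1
tool_pos: [0.6066, 0.1336, 0.047]
tool_rot: [-179.8, -0.0, 78.4]
force: [-0.5, -2.3, -2.6]
grip_width: 0.0477
```

```bash
python3 go.py 148 0 48
```

```text
stand mm [141.5   1.8  47. ] force stand [-2.37  0.06 -2.55] t 10.1 rot [-1.7978e+02 -4.0000e-02  7.8420e+01]
shift cm (tool) [ 0.65  0.18 -0.1 ] | turn [-0.22 -0.04  0.12]
```

Call:
{"fn": "servo_tool", "kwargs": {"plan": [[0.55,[0.15,0,0],[0,0,0]],[0.55,[0.15,0,0],[0,0,0]]]}}

```text
time_s: 10.27
tool_pos: [0.6072, 0.1369, 0.047]
tool_rot: [-179.8, -0.0, 78.4]
force: [-0.4, -2.8, -1.3]
grip_width: 0.0477
```

```bash
python3 go.py
```

```text
stand mm [144.8   1.8  47. ] force stand [-2.86 -0.16 -1.31] t 10.27 rot [-1.7977e+02 -3.0000e-02  7.8420e+01]
```

Call:
{"fn": "servo_tool", "kwargs": {"plan": [[0.55,[0.12,0,0],[0,0,0]],[0.55,[0.1,0,0],[0,0,0]]]}}

```text
time_s: 10.43
tool_pos: [0.6077, 0.1392, 0.0469]
tool_rot: [-179.8, -0.0, 78.4]
force: [-0.1, -2.2, -2.8]
grip_width: 0.0479
```

```bash
python3 go.py
```

```text
stand mm [147.2   1.8  46.9] force stand [-2.17 -0.32 -2.82] t 10.43 rot [-1.7977e+02 -2.0000e-02  7.8410e+01]
```

Call:
{"fn": "servo_tool", "kwargs": {"plan": [[0.55,[0.1,0,0],[0,0,0]]]}}

```text
time_s: 10.52
tool_pos: [0.6079, 0.1402, 0.0469]
tool_rot: [-179.8, -0.0, 78.4]
force: [-0.8, -3.8, -1.6]
grip_width: 0.0482
```

Call:
{"fn": "servo_tool", "kwargs": {"plan": [[0.55,[0.1,0,0],[0,0,0]]]}}

```text
time_s: 10.6
tool_pos: [0.6081, 0.1412, 0.0469]
tool_rot: [-179.8, -0.0, 78.4]
force: [-0.7, -2.8, -2.2]
grip_width: 0.0477
```

Call:
{"fn": "servo_tool", "kwargs": {"plan": [[0.55,[0.1,0,0],[0,0,0]]]}}

```text
time_s: 10.68
tool_pos: [0.6083, 0.1423, 0.0469]
tool_rot: [-179.8, -0.0, 78.4]
force: [-0.5, -2.4, -1.5]
grip_width: 0.0478
```

```bash
python3 go.py
```

```text
stand mm [150.3   1.8  46.9] force stand [-2.48 -0.03 -1.48] t 10.68 rot [-1.7977e+02 -2.0000e-02  7.8400e+01]
```

Call:
{"fn": "servo_tool", "kwargs": {"plan": [[0.55,[0.1,0,0],[0,0,0]]]}}

```text
time_s: 10.77
tool_pos: [0.6084, 0.143, 0.0469]
tool_rot: [-179.8, 0.0, 78.4]
force: [-1.5, -5.0, -0.9]
grip_width: 0.0479
```

Call:
{"fn": "servo_tool", "kwargs": {"plan": [[0.55,[0.1,0,0],[0,0,0]]]}}

```text
time_s: 10.85
tool_pos: [0.6085, 0.143, 0.047]
tool_rot: [-179.7, 0.1, 78.4]
force: [-1.0, -5.2, 0.0]
grip_width: 0.0481
```

Call:
{"fn": "servo_tool", "kwargs": {"plan": [[0.55,[0.1,0,0],[0,0,0]]]}}

```text
time_s: 10.93
tool_pos: [0.6084, 0.1431, 0.047]
tool_rot: [-179.7, 0.2, 78.3]
force: [-1.4, -4.2, -0.9]
grip_width: 0.0477
```

```bash
python3 - <<'E'
from h import *
a=shot('side','side5')['image'][160:330,100:360]
cv2.imwrite('pics/c7.png',cv2.resize(a,None,fx=3,fy=3,interpolation=cv2.INTER_CUBIC))
E
python3 go.py
```

```text
stand mm [151.1   1.9  46.9] force stand [-5.21  0.89 -0.16] t 10.98 rot [-1.7971e+02  1.7000e-01  7.8340e+01]
```

View pics/c7.png

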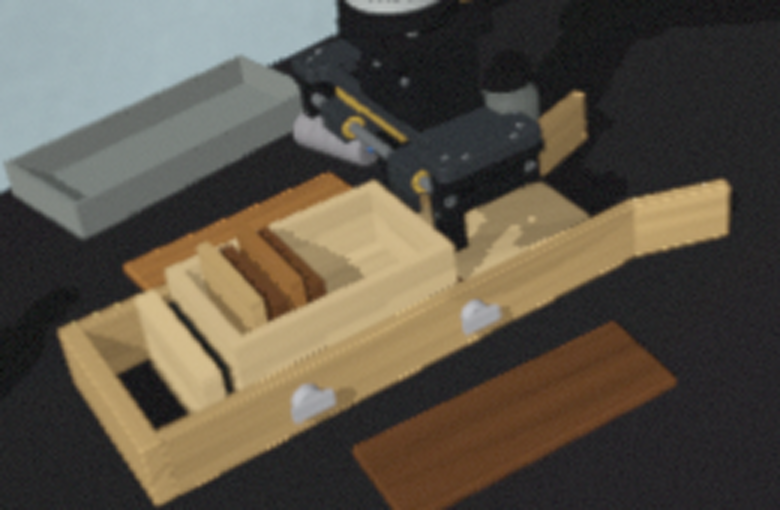

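The push stopped at TCP x=151 with about 5 N, and the picture shows the leading end at the buffer, crop (235,370). I'll back off so the rear can drop.

Call:
{"fn": "servo_tool", "kwargs": {"plan": [[0.55,[-0.5,0,0],[0,0.2,0]],[0.55,[-1.0,0,0],[0,0,0]],[0.55,[-1.0,0,0],[0,0,0]],[0.55,[0,0,0],[0,0,0]]]}}

```text
time_s: 11.32
tool_pos: [0.6051, 0.1212, 0.0487]
tool_rot: [-179.9, -0.5, 78.5]
force: [0.2, -0.5, -0.1]
grip_width: 0.048
```

```bash
python3 - <<'E'
from h import *
a=shot('side','side6')['image'][160:330,100:360]
cv2.imwrite('pics/c8.png',cv2.resize(a,None,fx=3,fy=3,interpolation=cv2.INTER_CUBIC))
E
python3 go.py
```

```text
stand mm [130.4   0.7  48.8] force stand [ 0.1  -0.85  0.9 ] t 11.37 rot [-179.94   -0.51   78.52]
```

View pics/c8.png

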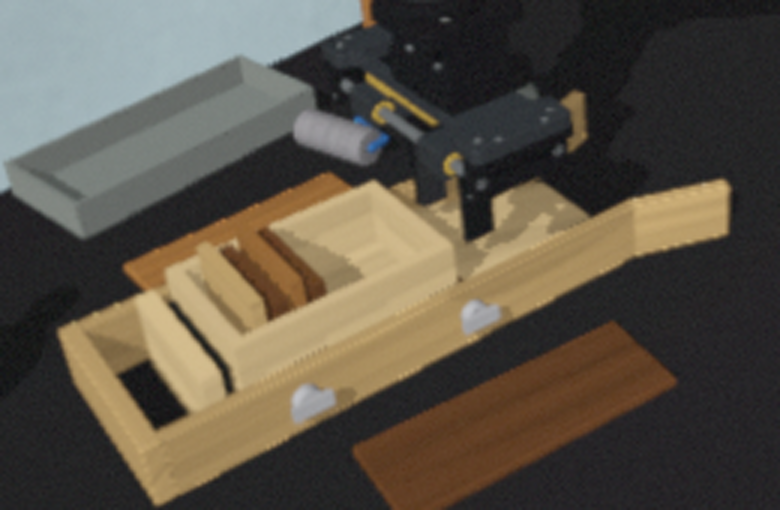

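Run:
```python
from h import *
from scipy.optimize import least_squares
c=cal('side'); k,s=np.cos(np.radians(78.3)),np.sin(np.radians(78.3))
W=lambda x,y,z:[.5796+k*x-s*y,-.0053+s*x+k*y,z]
P=[((75,50,50),(235,340)),((-75,50,50),(455,240)),((-75,-50,50),(378,181)),((75,-50,50),(168,265))]
def pt(q,p):
    th=q[3]; x,z=p[0]/1000,p[2]/1000
    return W(q[0]+x*np.cos(th)+z*np.sin(th),q[1]+p[1]/1000,q[2]-x*np.sin(th)+z*np.cos(th))
f=lambda q:np.concatenate([proj(c,pt(q,p))-(np.array(u)/3+[100,160]) for p,u in P])
r=least_squares(f,[.236,0,.02,0],x_scale=.01);print(r.x*1000,r.fun.round(1))
for q in ([.236,0,.02,0],[.234,0,.025,.067]): print(f(q).round(1))
# sanity: cross board top corners
for p,u in [((.376,.068,.044),(155,440)),((.376,-.068,.044),(60,328))]: print(proj(c,W(*p))-(np.array(u)/3+[100,160]))
```

```text
[234.56860352  -0.267935    17.3960656  -19.88563357] [ 0.7  0.5 -0.1  0.8 -0.6 -0.8 -0.1 -0.7]
[-0.7  0.8 -1.3 -0.3 -1.8 -1.9 -1.4 -0.6]
[-1.3  1.1 -2.4 -4.1 -3.  -5.6 -2.  -0.3]
[-3.50571754  2.39242863]
[-0.41331185 -0.58117813]
```

The fit gives tote x≈235, z≈18–20 and tilt about 0, so it is level on the deck. Next I raise, close the fingers and go into the bay.

Call:
{"fn": "servo_tool", "kwargs": {"plan": [[0.2,[0,0,-2.5],[0,-0.5,0]],[0,[0,0,-2.5],[0,0,0]],[0,[0,0,-2],[0,0,0]],[0,[1.8,0,-0.3],[0,0,0]],[0,[2,0,0],[0,0,0]],[0,[2,0,0],[0,0,0]],[0,[1.5,0,0],[0,0,0]],[0,[0,0,0],[0,0,0]]]}}

```text
time_s: 12.03
tool_pos: [0.6217, 0.1994, 0.1283]
tool_rot: [179.9, -0.6, 78.3]
force: [-1.3, 0.7, -0.2]
grip_width: 0.0038
```

```bash
python3 go.py 200 0 33
```

```text
stand mm [209.    0.3 128.3] force stand [ 0.44  1.42 -0.18] t 12.03 rot [179.91  -0.55  78.34]
shift cm (tool) [-0.99  0.01  9.52] | turn [ 0.09 -0.55  0.04]
```

Call:
{"fn": "servo_tool", "kwargs": {"plan": [[0,[-0.3,0,2],[0,-0.5,0]],[0,[-0.2,0,2],[0,0,0]],[0,[0,0,2],[0,0,0]],[0,[0,0,1.5],[0,0,0]],[0,[0,0,0.8],[0,0,0]],[0,[0,0,0],[0,0,0]]]}}

```text
time_s: 12.53
tool_pos: [0.6214, 0.1939, 0.0429]
tool_rot: [179.8, -0.1, 78.5]
force: [-0.8, 0.4, 0.7]
grip_width: 0.0004
```

```bash
python3 go.py 200 0 33
```

```text
stand mm [203.5  -0.6  42.9] force stand [0.2  0.83 0.68] t 12.53 rot [ 1.798e+02 -6.000e-02  7.849e+01]
shift cm (tool) [-0.35 -0.06  0.99] | turn [ 0.2  -0.06  0.19]
```

Call:
{"fn": "servo_tool", "kwargs": {"plan": [[0,[-0.3,0,0.6],[0,0,0]],[0,[-0.5,0,0.3],[0,0,0]],[0,[-0.5,0,0],[0,0,0]],[0,[-0.3,0,0],[0,0,0]],[0,[-0.15,0,0],[0,0,0]],[0,[-0.1,0,0],[0,0,0]]]}}

```text
time_s: 13.03
tool_pos: [0.6192, 0.1723, 0.0361]
tool_rot: [179.6, -0.1, 78.4]
force: [0.3, 0.1, 0.4]
grip_width: 0.0007
```

```bash
python3 go.py
```

```text
stand mm [181.9  -2.8  36.1] force stand [ 0.17 -0.24  0.44] t 13.03 rot [ 1.7961e+02 -1.3000e-01  7.8380e+01]
```

Call:
{"fn": "servo_tool", "kwargs": {"plan": [[0,[-0.15,0,0.1],[0.3,0,0]],[0,[-0.12,0,0.1],[0,0,0]],[0,[-0.1,0,0],[0,0,0]]]}}

```text
time_s: 13.28
tool_pos: [0.6195, 0.1716, 0.0361]
tool_rot: [179.8, -0.5, 78.4]
force: [-0.2, 1.1, -2.2]
grip_width: 0.0002
```

Call:
{"fn": "servo_tool", "kwargs": {"plan": [[0,[-0.1,0,0],[0,0,0]],[0,[-0.1,0,0],[0,0,0]]]}}

```text
time_s: 13.45
tool_pos: [0.6195, 0.1715, 0.0362]
tool_rot: [179.8, -0.6, 78.5]
force: [0.4, 2.4, -1.0]
grip_width: 0.0006
```

Call:
{"fn": "servo_tool", "kwargs": {"plan": [[0,[-0.1,0,0],[0,0,0]],[0,[-0.1,0,0],[0,0,0]]]}}

```text
time_s: 13.62
tool_pos: [0.6194, 0.1713, 0.0362]
tool_rot: [179.7, -0.7, 78.6]
force: [0.5, 3.9, -0.8]
grip_width: 0.0005
```

```bash
python3 go.py
```

```text
stand mm [181.   -3.1  36.2] force stand [ 3.94  0.31 -0.76] t 13.62 rot [179.72  -0.7   78.61]
```

Call:
{"fn": "servo_tool", "kwargs": {"plan": [[0,[-0.2,0,0],[0,0,0]],[0,[-0.2,0,0],[0,0,0]]]}}

```text
time_s: 13.78
tool_pos: [0.6187, 0.1689, 0.0362]
tool_rot: [179.7, -0.8, 78.7]
force: [1.5, 5.5, -0.9]
grip_width: 0.0006
```

Call:
{"fn": "servo_tool", "kwargs": {"plan": [[0,[-0.25,0,0],[0,0,0]],[0,[-0.25,0,0],[0,0,0]]]}}

```text
time_s: 13.95
tool_pos: [0.6186, 0.1679, 0.0364]
tool_rot: [179.6, -1.1, 78.8]
force: [2.5, 8.0, -4.0]
grip_width: 0.0005
```

```bash
python3 go.py
```

```text
stand mm [177.5  -3.1  36.4] force stand [ 8.31 -0.81 -3.98] t 13.95 rot [179.59  -1.13  78.79]
```

Call:
{"fn": "servo_tool", "kwargs": {"plan": [[0,[-0.3,0,0],[0,0,0]],[0,[-0.3,0,0],[0,0,0]]]}}

```text
time_s: 14.12
tool_pos: [0.6186, 0.1681, 0.0365]
tool_rot: [179.4, -1.6, 79.0]
force: [3.9, 8.3, -3.0]
grip_width: 0.0002
```

Call:
{"fn": "servo_tool", "kwargs": {"plan": [[0,[-0.3,0,0],[0,0,0]],[0,[-0.3,0,0],[0,0,0]],[0,[-0.3,0,0],[0,0,0]]]}}

```text
time_s: 14.37
tool_pos: [0.6188, 0.1685, 0.0367]
tool_rot: [179.2, -2.3, 79.2]
force: [4.1, 7.3, -3.4]
grip_width: 0.0007
```

```bash
python3 go.py
```

```text
stand mm [178.1  -3.2  36.7] force stand [ 7.99 -2.49 -3.4 ] t 14.37 rot [179.18  -2.31  79.25]
```

Call:
{"fn": "servo_tool", "kwargs": {"plan": [[0,[-0.4,0,0],[0.4,-1.2,0.4]],[0,[-0.4,0,0],[0.4,-1.2,0.4]]]}}

```text
time_s: 14.53
tool_pos: [0.6183, 0.167, 0.0363]
tool_rot: [179.9, -0.4, 78.5]
force: [5.6, 9.5, -7.1]
grip_width: 0.0005
```

```bash
python3 go.py
```

```text
stand mm [176.6  -2.9  36.3] force stand [10.47 -3.5  -7.14] t 14.53 rot [179.86  -0.45  78.51]
```

Call:
{"fn": "servo_tool", "kwargs": {"plan": [[0,[-0.45,0,0],[0.3,-1,0.3]],[0,[-0.45,0,0],[0.3,-1,0.3]],[0,[-0.45,0,0],[0.3,-1,0.3]]]}}

```text
time_s: 14.78
tool_pos: [0.6182, 0.1666, 0.036]
tool_rot: [-179.6, 1.7, 78.0]
force: [4.5, 9.6, -5.8]
grip_width: 0.0001
```

```bash
python3 go.py
```

```text
stand mm [176.2  -2.9  36. ] force stand [10.29 -2.45 -5.8 ] t 14.78 rot [-179.55    1.7    77.96]
```

Call:
{"fn": "servo_tool", "kwargs": {"plan": [[0,[-0.45,0,0.15],[-0.3,0.8,-0.2]],[0,[-0.45,0,0.15],[0,0.4,0]],[0,[-0.5,0,0.1],[0,-0.4,0]]]}}

```text
time_s: 15.03
tool_pos: [0.6184, 0.1671, 0.0354]
tool_rot: [179.9, -0.1, 78.7]
force: [3.0, 11.1, -2.9]
grip_width: 0.0005
```

```bash
python3 go.py
```

```text
stand mm [176.7  -3.   35.4] force stand [11.49 -0.65 -2.85] t 15.03 rot [ 1.7986e+02 -1.4000e-01  7.8650e+01]
```

Call:
{"fn": "servo_tool", "kwargs": {"plan": [[0,[-0.5,0,0.1],[0,-0.6,0]],[0,[-0.5,0,0.1],[0,-0.6,0]],[0,[-0.5,0,0.1],[0,-0.6,0]],[0,[-0.5,0,0.1],[0,-0.6,0]]]}}

```text
time_s: 15.37
tool_pos: [0.6183, 0.1669, 0.0353]
tool_rot: [179.4, 0.7, 79.2]
force: [2.0, 9.6, 0.4]
grip_width: 0.0004
```

```bash
python3 go.py 195 0 130
python3 - <<'E'
from h import *
a=shot('side','side7')['image'][160:330,100:360]
cv2.imwrite('pics/c9.png',cv2.resize(a,None,fx=3,fy=3,interpolation=cv2.INTER_CUBIC))
E
```

```text
stand mm [176.5  -3.   35.3] force stand [ 9.82 -0.03  0.35] t 15.37 rot [179.41   0.74  79.16]
shift cm (tool) [ 1.74 -0.18 -9.5 ] | turn [0.59 0.73 0.86]
```

View pics/c9.png

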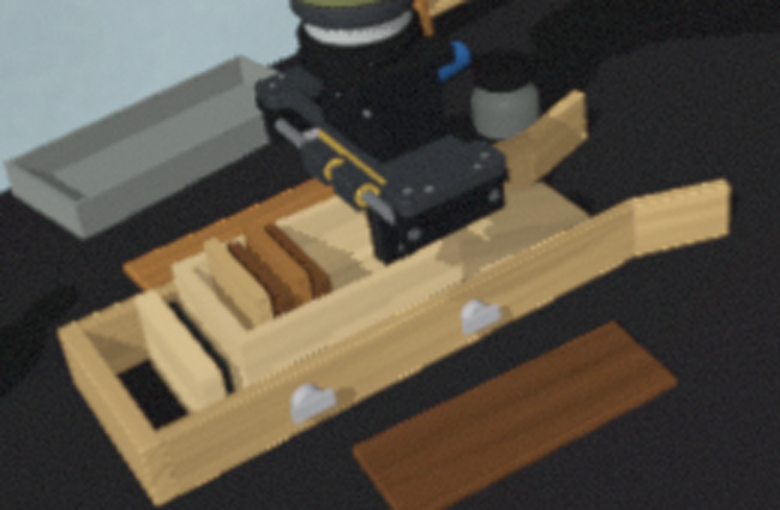

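The tote moved back about 4 mm and stopped against the lip, still level, while I held about 10 N. Releasing it now.

Call:
{"fn": "servo_tool", "kwargs": {"plan": [[0,[0.3,0,0],[0.5,0.7,0.8]],[0,[0.5,0,0],[0,0,0]],[0,[0.5,0,0],[0,0,0]],[0,[0,0,-1.5],[0,0,0]],[0,[0,0,-2.5],[0,0,0]],[0,[0,0,-3],[0,0,0]],[0,[0,0,-3],[0,0,0]],[0,[0,0,-3],[0,0,0]],[0,[0,0,-2],[0,0,0]],[0,[0,0,0],[0,0,0]],[0,[0,0,0],[0,0,0]]]}}

```text
time_s: 16.33
tool_pos: [0.6183, 0.1672, 0.1866]
tool_rot: [-179.6, 1.4, 77.7]
force: [-0.5, 0.0, 0.1]
grip_width: 0.0009
```

```bash
python3 - <<'E'
from h import *
a=shot('side','side8')['image'][160:330,100:360]
cv2.imwrite('pics/c10.png',cv2.resize(a,None,fx=3,fy=3,interpolation=cv2.INTER_CUBIC))
E
python3 go.py
```

```text
stand mm [176.6  -3.1 186.6] force stand [-0.82 -0.48 -0.09] t 16.38 rot [-179.6     1.4    77.73]
```

View pics/c10.png

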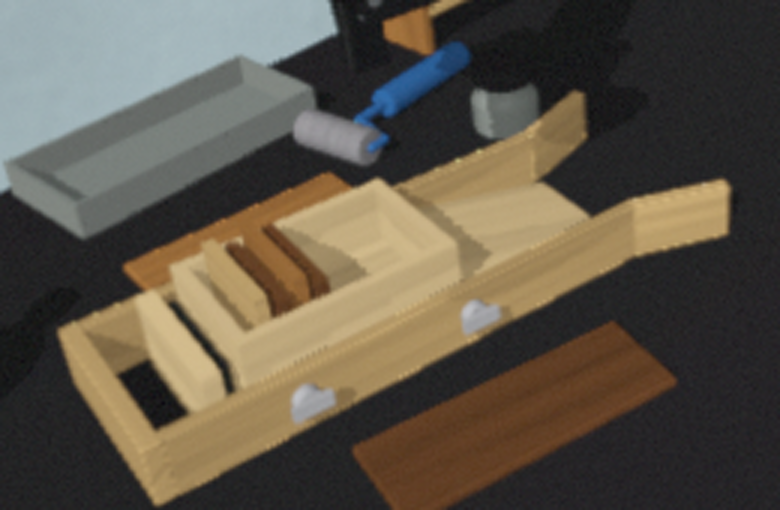

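```bash
python3 -c "
from cell import env
print(env.sign_off())"
```

```text
the job is handed in; nothing more can be done
None
```

I slid the plywood tote up the ramp and over the lip until it was level on the deck. I then tugged it back against the lip, let go and handed the job in at about 16.4 s; no verdict came back.

- **Push:** I pushed the rear wall with two fingers. The force was about 2–6 N, except for about 11 N at the rocking point, where I backed off once. At the buffer I stopped with about 5 N on the tool.
- **Tug:** I pulled low in the bay with closed fingers, at 8–11.5 N for about a second. The tote came back about 3–4 mm and stopped against the lip. I can't read the lip's compression directly. Allowing about 2.5 N for friction, I estimate about 7 N on it, above the 3.6 N needed.
- **Last checks:**
  - Before the tug, a four-corner camera fit put the tote at stand x about 235 mm and z about 17–20 mm. It gave a pitch of -0.02 rad, which is within its error of level.
  - The picture after release shows the tote level behind the lip, with the arm clear at z = 187 mm and reading no contact force. I did not repeat the fit after release.
  - The roller, jar and shingles look unmoved.
- **Disagreements:**
  - My image estimates of the ramp shift D were 16–17 mm from the toe and lip, but 26 mm from the buffer's light edge. The contact point matched 16 mm; I took the dark strip in front of that edge to be the buffer's rubber face.
  - The first stand fit also put the tote about 8 mm off the centre line, and the second about 1 mm. A later picture suggested about 6 mm, which I corrected during the push.

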